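Fit the last tiles of the firebrick hot pad

ROBOT

A 6-joint arm with a two-finger parallel gripper is mounted at the origin on the work surface. World frame = base frame: x ahead of the robot, y to its left, z up, the work surface at z = 0. Lengths are in m, angles in rad, forces in N, time in s.
With the tool pointing down it reaches from about 0.35 to 0.8 m from the base axis. Payload 7.3 kg.
Tool frame: the origin (TCP) lies midway between the tips of the shut fingers; the grasp point (between the pads) lies 19 mm behind it; z points along the fingers, y is the line along which they close (so a half turn about z gives the same grasp; the last joint's range is limited). The gripper opens to 85 mm and grips with 20 to 120 N. Pads are 22 mm wide; open, the fingers measure 114 mm over their backs; the gripper's body (76 mm by 85 mm) begins 54 mm behind the grasp point. The pads swing forward as they close: fully open they stand 13 mm farther back than shut.
Start: joints at [1.012, 0.342, 1.524, -0, 1.275, -0.146], TCP at [0.211, 0.481, 0.231] pointing down, gripper open.
Joint ranges: [-2.53, 2.53], [-0.77, 2.02], [0.04, 2.7], [-1, 4.14], [0.28, 2.66], [-3.11, 3.11]. Speed limits (rad/s): [2.57, 2.57, 3.14, 3.14, 3.14, 3.14].

INTERFACE

Orientations are given as [roll, pitch, yaw] about the fixed x, y, z axes, in that order (R = Rz(yaw) Ry(pitch) Rx(roll)).
In Python, from bench import robot, camera, camera_params, finder gives the robot as it stands.
- The arm moves only by the tool step_arm, never from a script. Its argument "steps" is text: rows parted by semicolons, each of 7 numbers parted by spaces: the shift along the tool's x, y, z in m, then the turn, a rotation vector about the tool's x, y, z in units of 6 degrees (1.0 is 6 degrees), then the closure, from 0 (fully open) to 1 (shut). In form: tx ty tz rx ry rz grip; .... A call has exactly 5 rows; each row shifts and turns the commanded pose from where the row before left it, along the tool's axes as they then stand; what a row does not reach is not made up. A row lasts 1/10 s, in which the tool goes at most 50 mm and 8.59 degrees, less where a joint would pass 70% of its speed; a pose out of reach is approached as far as the arm can. A call is refused whole if a number of a shift passes 0.05 or a number of a turn 1, either way. A call with a gripper value outside its range is refused whole. The fingers move at their own pace and stop on an object; "squeeze" is the grip in N (left out, the last holds). Time passes only in rows, so rows that do not move let the fingers close, or fill a call up. It gives the time, the measured TCP pose, the force, the opening and the grip force at its end, in the units of the state.
- robot.get_state(): the state, without advancing time (a new reading comes with each control period).
- camera(name): name is "scene" or "top"; returns the picture (384x512x3 uint8, blue, green, red); there is no depth.
- camera_params(name): a dict with "fx", "fy", "cx", "cy" (pixels), "xyz" and "orientation" of the camera in the world. Camera axes: x right, y down, z forward; pixel columns grow to the right and rows downward; lengths in m; the calibration is good to about 2 mm. A picture is of the moment at which its call begins. camera_params takes no time and is no camera call.
- robot.job_done(): hands the job in; it is judged then, once.
Trained networks look in the newest picture that a camera, given by its name, has taken for a name from the list of things; names that differ only in an ending like _2 or _b are one class to them, and where a whole thing is asked for, a point or a joint stands for the part that bears it (a point fixed in the world has none). Each returns a list of dicts, best first, with "confidence" (0 to 1); they miss things now and then, are a little off and sometimes report something else, mostly with a low value. They report only what shows in the picture. A call takes as long as a camera call. They do not tell look-alikes from the thing itself.
- finder.find_in(camera, target): "extent" ([left, top, right, bottom] in pixels, round what is visible of it).
- finder.place_of(camera, target): "position" ([column, row] in pixels: a listed point, or the origin of a listed thing).
The state is a dict: "time_s": time; "q": joint angles; "joint_vel": joint speeds; "tau": joint torques, N m; "tcp_pos": TCP position; "eef_rot": TCP orientation; "wrist_force": force on the tool from outside, world axes, zero at the start; "torque": the same for the moment, N m; "width": finger opening in m; "grasp_force": force on a finger pad.
Only numpy, scipy, OpenCV 4.12 (cv2) and the standard library are available. Lean on these libraries where they do the work, as an engineer would, in place of code of your own. Each camera call takes 0.05 s, during which the arm holds its last target. There are 200 camera calls.

TASK

Finish the firebrick hot pad on the lampworking bench: fit the two loose tiles into the two gaps in the tray, each turned so that its tab and notch interlock with the tiles already cemented there, and work each one down until it lies flush with them. The cemented tiles sit a little out of true in the tray, so feel for the fit. Leave the other things on the bench where they are.

Things in the scene. Friction and masses are not known exactly. Their poses are not given: they have to be found in the camera images.
- tray: square aluminium tray fixed to the bench, any yaw. Origin: centre of its underside; x, y along its sides. Inside 183 x 183 mm, walls 3 mm thick, tops 30 mm above the bench, floor 4 mm. Cemented on the floor as one rigid set: a black graphite block 34 x 34 mm in the middle and two tiles, tops at 40 mm. The set is up to 4.5 mm in x and y and 0.045 rad in yaw off the tray's centre and axes; that is not measured.
- slot_a (a point): tray point 33 mm to -x, 50.25 mm to -y of the tray's centre, on its floor (4 mm above the bench), axes as the tray's: nominal place of the origin of the tile in gap A, its x axis along the tray's +x. The true place is shifted and turned with the cemented set; play there is 1.25 mm a side. Either loose tile may go here. A misplaced tile stops with its underside on the others' tops, at 40 mm.
- slot_b (a point): tray point 33 mm to +x, 50.25 mm to +y of the tray's centre, on its floor, axes as the tray's: nominal place of the origin of the tile in gap B, its x axis along the tray's -x (pinwheel: quarter turn from tile to tile, each tab in the next one's notch). Cemented tiles, same shape, set frame: origin (50.25, -33) mm with x axis along +y, and (-50.25, 33) with x axis along -y.
- tile_1: loose cream firebrick tile flat on the bench left or right of the tray, any yaw. Body 100 (x) x 64 (y) x 36 mm, origin at its underside's centre. A tab 24 mm wide juts 14 mm from the +x end at y = 0. The +y side has a notch 26.5 mm wide, 16 mm deep, centred at x = -17.25 mm. Grip it across y (64 mm) at x = +10 mm, where both sides are plain. 0.26 to 0.43 kg, edges sharp.
- tile_2: the other loose tile, the same shape and size as tile_1, flat on the bench on the other side of the tray, any yaw.
- tile_1_tab (a point): middle of tile_1's tab tip, at its underside: 64 mm to +x of the tile's origin; it shows which way the tab points.
- tile_2_tab (a point): middle of tile_2's tab tip, at its underside: 64 mm to +x of the tile's origin.
- paddle: bystander: graphite paddle with wooden handle, 240 mm long, lying near the robot on the left. Origin under its middle.
- masher: bystander: glass masher with two upright graphite plates and a wooden handle, 220 mm long, 45 mm high, lying near the robot on the right. Origin under its middle.
- jar: bystander: glass jar 84 mm wide with coloured glass rods standing in it, 235 mm high in all, on the far right. Origin under its centre.
- matchbox: bystander: red matchbox 53 x 36 x 15 mm, far left. Origin under its centre.
- spectacles: bystander: black safety spectacles with purple lenses, 140 x 130 x 42 mm, beyond the tray. Origin between the lenses, at the bench.
- tweezers: bystander: steel tweezers 150 mm long, 8 mm thick, flat beyond the tray. Origin under the middle.
Not all that is in view belongs to the job. Leave any green or red look-alike of the tile_1 alone. What is shaped like the tile_2 but orange or pink is not meant.

How it is judged:
By the outcome, as a careful person would: the job done as asked, in the order asked, and still so for the second after the job is handed in, with the robot touching nothing.
It also fails if it takes over 72 s, if anything falls off the work surface, if the arm or the gripper's body presses on something with over 40 N, if the wrist force passes 120 N, or if a joint passes its speed limit or range.

## Working session

There is one attempt and no reset: what is moved stays moved. The work goes in short steps, Python scripts to look and compute and a tool call to move; the robot and the scene stay as the last step left them, time stands still between calls to the robot, and variables do not carry over. Pictures are saved under pics/ and viewed, at most 10 in all, crops included, and the job is handed in when it is done.

Besides the shell and the picture viewer there is one more tool, called as a command line: name --argument value ..., lists and objects as JSON in quotes. step_arm: Moves the arm, as the interface text tells. Its arguments: {"type":"object","properties":{"steps":{"type":"string"},"squeeze":{"type":"number"}},"required":["steps"]}

```bash
ls; mkdir -p pics
python3 - <<'E'
from bench import robot,camera,camera_params,finder
import cv2
for n in("top","scene"):
    im=camera(n);cv2.imwrite(f"pics/{n}0.png",im);print(n,camera_params(n))
    for t in("tray","tile_1","tile_1_tab","slot_a","slot_b"):
        print(t,[(round(d["confidence"],2),[round(float(v)) for v in d["position"]]) for d in finder.place_of(n,t)][:5])
print(robot.get_state())
E
```

```text
pics
top {'fx': 386.00462505941454, 'fy': 386.00462505941454, 'cx': 260.8026489876979, 'cy': 192.7338321556435, 'xyz': array([ 0.3087908 , -0.04094912,  1.42284963]), 'orientation': array([-3.02733439,  0.00733623, -1.58554222])}
tray [(0.62, [334, 175]), (0.58, [254, 168])]
tile_1 [(0.86, [168, 276]), (0.85, [251, 229]), (0.78, [331, 176]), (0.63, [154, 196]), (0.58, [386, 241])]
tile_1_tab [(0.97, [171, 194]), (0.9, [184, 281]), (0.67, [142, 146])]
slot_a [(0.9, [265, 178]), (0.66, [249, 152])]
slot_b [(0.9, [265, 178]), (0.66, [249, 152])]
scene {'fx': 436.1997704370635, 'fy': 436.1997704370635, 'cx': 259.1181812581719, 'cy': 189.3998083695807, 'xyz': array([ 1.08218952, -0.36260135,  0.99853057]), 'orientation': array([-2.52414323,  0.01533372,  1.04185211])}
tray []
tile_1 [(0.95, [112, 259]), (0.86, [76, 220]), (0.85, [181, 262]), (0.84, [365, 138]), (0.84, [247, 162])]
tile_1_tab [(0.75, [228, 170]), (0.7, [347, 146]), (0.7, [284, 94]), (0.64, [298, 228])]
slot_a [(0.92, [296, 232]), (0.78, [260, 208]), (0.18, [161, 189])]
slot_b [(0.92, [296, 232]), (0.78, [260, 208]), (0.18, [161, 189])]
{'time_s': 0.6, 'q': array([ 1.01201269e+00,  3.41975141e-01,  1.52411024e+00, -5.70494045e-06,
        1.27542224e+00, -1.46043106e-01]), 'joint_vel': array([-7.15298274e-04, -1.28718136e-03,  8.36832213e-05, -1.58221593e-04,
        1.82173391e-03, -9.87845496e-05]), 'tau': array([-4.59687581e-04, -4.33366156e+01, -2.46183443e+01,  7.25573227e-05,
        3.85672756e-04, -4.96228637e-06]), 'tcp_pos': array([0.21059401, 0.48091778, 0.23133084]), 'eef_rot': array([3.14150932e+00, 1.77736510e-05, 2.72885379e+00]), 'wrist_force': array([-0.17536118, -1.01384072,  0.54662949]), 'torque': array([0.0399409 , 0.04131748, 0.02611622]), 'grasp_force': 0.0, 'width': 0.08527233805747593}
```

Run:
```python
import cv2
a=cv2.imread("pics/top0.png")[80:340,100:450];cv2.imwrite("pics/top0c.png",cv2.resize(a,None,fx=2.28,fy=2.28,interpolation=cv2.INTER_CUBIC))
```

```text
(no output)
```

View pics/top0c.png

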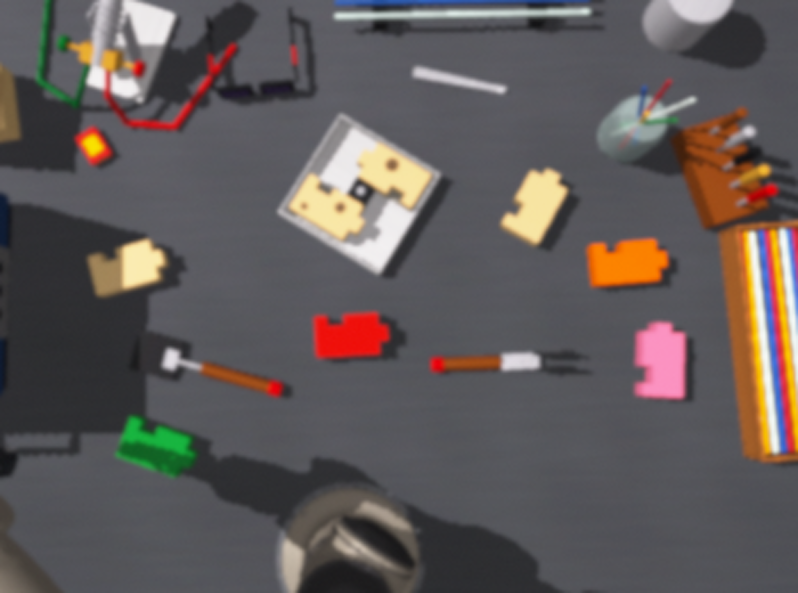

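View pics/scene0.png

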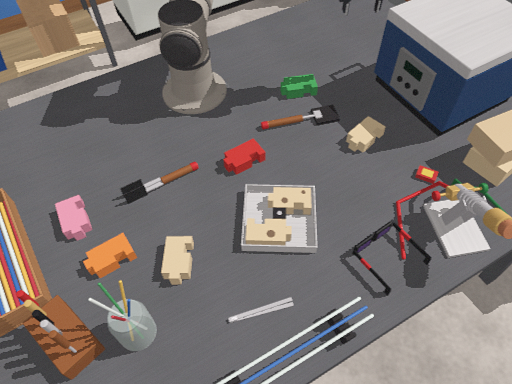

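The top picture shows the loose cream tiles at about (156,197) and (335,170) px. The tray is at about (258,165), and the other coloured tiles are decoys. Next I'll fit the tile silhouettes in both cameras.

```bash
cat > h.py <<'E'
import numpy as np,cv2
from scipy.spatial.transform import Rotation as R
from scipy.optimize import minimize
from bench import robot,camera,camera_params,finder
TILE=np.array([[-50,-32],[50,-32],[50,-12],[64,-12],[64,12],[50,12],[50,32],[-4,32],[-4,16],[-30.5,16],[-30.5,32],[-50,32]])/1e3
def T(poly,x,y,a):
    c,s=np.cos(a),np.sin(a);return poly@np.array([[c,s],[-s,c]])+[x,y]
def proj(n,P):
    p=camera_params(n);M=R.from_euler('xyz',p["orientation"]).as_matrix()
    q=(np.asarray(P)-p["xyz"])@M
    return np.c_[p["fx"]*q[:,0]/q[:,2]+p["cx"],p["fy"]*q[:,1]/q[:,2]+p["cy"]]
def unproj(n,uv,z):
    p=camera_params(n);M=R.from_euler('xyz',p["orientation"]).as_matrix()
    d=M@[(uv[0]-p["cx"])/p["fx"],(uv[1]-p["cy"])/p["fy"],1];return p["xyz"]+d*(z-p["xyz"][2])/d[2]
S=8
def render(n,prisms,box):
    """prisms: (poly Nx2 world, z0,z1); box u0,v0,u1,v1 -> coverage"""
    u0,v0,u1,v1=box;I=np.zeros(((v1-v0)*S,(u1-u0)*S),np.uint8)
    for poly,z0,z1 in prisms:
        t=proj(n,np.c_[poly,np.full(len(poly),z1)]);b=proj(n,np.c_[poly,np.full(len(poly),z0)])
        f=lambda q:np.round(((q-[u0,v0]+.5)*S-.5)*16).astype(np.int32)
        t,b=f(t),f(b);N=len(t)
        for q in[t,b]+[np.array([t[i],t[(i+1)%N],b[(i+1)%N],b[i]]) for i in range(N)]:
            cv2.fillPoly(I,[q],255,shift=4)
    return cv2.resize(I,(u1-u0,v1-v0),interpolation=cv2.INTER_AREA)/255.
def chroma(im):
    f=im.astype(float);b,g,r=f[...,0],f[...,1],f[...,2]
    return np.clip((r-b)/(f.sum(2)+30),-.05,.3)
def fit(n,im,model,x0,pad=14,mask=None):
    c=chroma(im);pr=model(*x0)
    P=np.vstack([proj(n,np.c_[p,np.full(len(p),z)]) for p,a,b in pr for z in(a,b)])
    box=[int(P[:,0].min())-pad,int(P[:,1].min())-pad,int(P[:,0].max())+pad,int(P[:,1].max())+pad]
    box=[max(0,box[0]),max(0,box[1]),min(512,box[2]),min(384,box[3])]
    I=c[box[1]:box[3],box[0]:box[2]]
    def cost(p):
        m=render(n,model(*p),box).ravel();A=np.c_[m,np.ones_like(m)]
        k=np.linalg.lstsq(A,I.ravel(),rcond=None)[0];e=A@k-I.ravel()
        return np.abs(e).mean()*1e3
    best=None
    for s in(.02,.006,.002):
        x0=np.array(x0,float);sim=np.vstack([x0,x0+[s,0,0],x0+[0,s,0],x0+[0,0,s*8]])
        r=minimize(cost,x0,method='Nelder-Mead',options=dict(initial_simplex=sim,xatol=1e-5,fatol=1e-4));x0=r.x
    return r.x,r.fun
def tile(z=0.):return lambda x,y,a:[(T(TILE,x,y,a),z,z+.036)]
CEM=[(T(TILE,.05025,-.033,np.pi/2)),(T(TILE,-.05025,.033,-np.pi/2))]
cem=lambda x,y,a:[(T(c,x,y,a),.012,.04) for c in CEM]
E
python3 - <<'E'
from h import *
ims={n:cv2.imread(f"pics/{n}0.png") for n in("top","scene")}
f=lambda u,v:(100+u/2.28,80+v/2.28)
L0=unproj("top",f(128,267),.036);R0=unproj("top",f(536,206),.036);C0=unproj("top",f(361,190),.04)
print(L0,R0,C0)
def yaw(a,b,z=.036):
    d=unproj("top",f(*b),z)-unproj("top",f(*a),z);return np.arctan2(d[1],d[0])
# left tab at (165,262); right tab at (550,175)?
for nm,c0,m,ys in(("L",L0,tile(),[yaw((128,267),(165,262))]),("R",R0,tile(),[yaw((525,222),(553,175))]),("C",C0,cem,[yaw((361,190),(361,190)) ])):
    if nm=="C":
        ys=[yaw((281,211),(380,272))+k*np.pi/2 for k in range(2)]
    for y0 in ys:
        for n in ims:
            r,e=fit(n,ims[n],m,[c0[0],c0[1],y0]);print(nm,n,np.round(r,4),round(e,2))
            for p,z0,z1 in m(*r):
                q=proj(n,np.c_[p,np.full(len(p),z1)]);cv2.polylines(ims[n] if 0 else ims.setdefault(n,ims[n]),[],True,0) if 0 else None
E
```

```text
[0.45806171 0.34585482 0.036     ] [ 0.54576953 -0.30437091  0.036     ] [ 0.57541138 -0.02575007  0.04      ]
L top [ 0.4589  0.3571 -1.2914] 13.86
L scene [ 0.4601  0.3548 -1.3257] 6.33
R top [ 0.5474 -0.3029 -0.4785] 23.9
R scene [ 0.5472 -0.3025 -0.5461] 5.55Traceback (most recent call last):
  File "<stdin>", line 14, in <module>
  File "h.py", line 42, in fit
    r=minimize(cost,x0,method='Nelder-Mead',options=dict(initial_simplex=sim,xatol=1e-5,fatol=1e-4));x0=r.x
    res = _minimize_neldermead(fun, x0, args, callback, bounds=bounds,
                               **options)
    fxcc = func(xcc)
    fx = function(np.copy(x), *(wrapper_args + args))
  File "h.py", line 36, in cost
    m=render(n,model(*p),box).ravel();A=np.c_[m,np.ones_like(m)]
      ~~~~~~^^^^^^^^^^^^^^^^^
  File "h.py", line 20, in render
    t=proj(n,np.c_[poly,np.full(len(poly),z1)]);b=proj(n,np.c_[poly,np.full(len(poly),z0)])
                                                  ~~~~^^^^^^^^^^^^^^^^^^^^^^^^^^^^^^^^^^^^^
  File "h.py", line 9, in proj
    p=camera_params(n);M=R.from_euler('xyz',p["orientation"]).as_matrix()
ValueError: time passes only in moves, steps and waits
```

```bash
python3 - <<'E'
s=open('h.py').read()
s=s.replace("def proj(","import functools\n_cp=functools.lru_cache(None)(camera_params)\ndef proj(").replace("p=camera_params(n)","p=_cp(n)").replace("pad=14","pad=7")
open('h.py','w').write(s)
E
cat > f1.py <<'E'
from h import *
ims={n:cv2.imread(f"pics/{n}0.png") for n in("top","scene")}
out={n:cv2.resize(i,None,fx=4,fy=4,interpolation=cv2.INTER_CUBIC) for n,i in ims.items()}
w=np.pi
G={"L":(tile(),[.459,.356,-1.3],[0]),"R":(tile(),[.547,-.303,-.5],[0]),"C":(cem,[.575,-.026,-.55],[0,w/2])}
for nm,(m,g,ys) in G.items():
  for n in ims:
    r,e=min((fit(n,ims[n],m,[g[0],g[1],g[2]+d]) for d in ys),key=lambda q:q[1]);print(nm,n,np.round(r,4),round(e,2))
    for p,z0,z1 in m(*r):
        q=proj(n,np.c_[p,np.full(len(p),z1)]);cv2.polylines(out[n],[np.round((q+.5)*4-.5).astype(int)],True,(255,0,255) ,1)
o=out["top"][480:980,360:1560]
cv2.imwrite("pics/fit.png",np.vstack([cv2.resize(o[:, :],(800,333)),cv2.resize(out["scene"][400:1200,560:1640],(800,267+0))]) if 0 else np.vstack([o[100:450,200:1000],out["scene"][820:1070,600:1400]]))
E
python3 f1.py
```

```text
L top [ 0.4601  0.3562 -1.29  ] 20.81
L scene [ 0.46    0.3547 -1.3252] 7.19
R top [ 0.5471 -0.3043 -0.4493] 17.14
R scene [ 0.5473 -0.3025 -0.5459] 7.12
C top [ 0.5754 -0.0248 -0.5663] 15.0
C scene [ 0.5763 -0.0243 -0.5778] 8.33
```

View pics/fit.png

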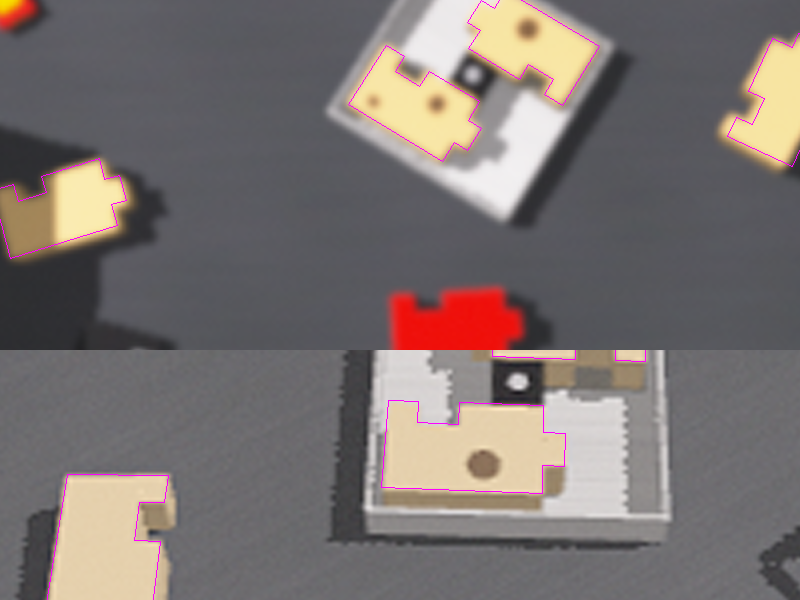

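The cemented tiles' outlines fit well, and the scene camera is the sharper of the two: the set is at (0.576, -0.0245) with yaw -0.577. Next is a planner that prints the move rows.

```bash
cat > plan.py <<'E'
import sys,numpy as np
from scipy.spatial.transform import Rotation as R
from bench import robot
# args: x y z yaw N grip [x y z yaw N grip ...]
s=robot.get_state();p=np.array(s["tcp_pos"]);Q=R.from_euler('xyz',s["eef_rot"])
print("at",np.round(p,4),np.round(s["eef_rot"],4),"t",round(s["time_s"],2),"w",round(s["width"],4),"F",np.round(s["wrist_force"],1))
a=list(map(float,sys.argv[1:]));rows=[]
for k in range(0,len(a),6):
    x,y,z,yaw,N,g=a[k:k+6];N=int(N);yc=Q.as_euler('xyz')[2]
    dy=(yaw-yc+np.pi/2)%np.pi-np.pi/2 if g>=0 and len(sys.argv)<3 else (yaw-yc+np.pi)%(2*np.pi)-np.pi
    G=R.from_euler('xyz',[np.pi,0,yc+dy])
    for i in range(N):
        d=Q.inv().apply((np.array([x,y,z])-p)/(N-i));rv=np.rad2deg((Q.inv()*G).as_rotvec())/6/(N-i)
        d=np.round(d,4);rv=np.round(rv,3)
        if max(abs(d))>.05 or max(abs(rv))>1:print("TOO BIG",d,rv)
        p=p+Q.apply(d);Q=Q*R.from_rotvec(np.deg2rad(rv*6));rows.append(" ".join(f"{v:g}" for v in [*d,*rv,g]))
while len(rows)%5:rows.append(f"0 0 0 0 0 0 {g:g}")
for i in range(0,len(rows),5):print("; ".join(rows[i:i+5]))
E
python3 plan.py .4624 .3455 .10 1.817 9 0 .4624 .3455 .05 1.817 1 0
```

```text
at [0.2106 0.4809 0.2313] [3.1415 0.     2.7289] t 0.6 w 0.0853 F [-0.2 -1.   0.5]
-0.0317 -0.0026 0.0146 0 -0 0.968 0; -0.0318 0.0007 0.0146 0 -0 0.967 0; -0.0315 0.0039 0.0146 0 -0 0.968 0; -0.031 0.007 0.0146 0 -0 0.967 0; -0.0301 0.0101 0.0146 0 -0 0.968 0
-0.0289 0.0131 0.0146 0 -0 0.967 0; -0.0274 0.016 0.0146 0 -0 0.968 0; -0.0257 0.0187 0.0146 0 -0 0.967 0; -0.0237 0.0212 0.0145 0.001 -0 0.968 0; -0 -0 0.05 -0 -0 -0 0
```

step_arm --steps "-0.0317 -0.0026 0.0146 0 0 0.968 0; -0.0318 0.0007 0.0146 0 0 0.967 0; -0.0315 0.0039 0.0146 0 0 0.968 0; -0.031 0.007 0.0146 0 0 0.967 0; -0.0301 0.0101 0.0146 0 0 0.968 0" --squeeze 40

```text
time_s: 1.1
tcp_pos: [0.3516, 0.405, 0.1579]
eef_rot: [3.141, -0.0, 2.218]
wrist_force: [-0.0, -0.0, 0.2]
width: 0.0858
grasp_force: 0.0
```

step_arm --steps "-0.0289 0.0131 0.0146 0 0 0.967 0; -0.0274 0.016 0.0146 0 0 0.968 0; -0.0257 0.0187 0.0146 0 0 0.967 0; -0.0237 0.0212 0.0145 0 0 0.968 0; 0 0 0.02 0 0 0 0"

```text
time_s: 1.6
tcp_pos: [0.4665, 0.3439, 0.08]
eef_rot: [3.138, -0.0, 1.811]
wrist_force: [0.3, 0.9, -0.1]
width: 0.0853
grasp_force: 0.0
```

```bash
python3 plan.py .4624 .3455 .011 1.817 4 0
```

```text
at [0.4665 0.3439 0.08  ] [ 3.1378e+00 -2.0000e-04  1.8105e+00] t 1.6 w 0.0853 F [ 0.3  0.9 -0.1]
0.0006 -0.001 0.0173 0.009 -0.001 -0.015 0; 0.0006 -0.0009 0.0172 0.009 -0 -0.016 0; 0.0006 -0.0009 0.0173 0.009 -0.001 -0.015 0; 0.0007 -0.001 0.0172 0.01 -0 -0.016 0; 0 0 0 0 0 0 0
```

step_arm --steps "0 0 0.02 0 0 0 0; 0 0 0.02 0 0 0 0; 0 0 0.02 0 0 0 0; 0 0 0.009 0 0 0 0; 0 0 0 0 0 0 0"

```text
time_s: 2.1
tcp_pos: [0.4617, 0.3451, 0.0099]
eef_rot: [-3.139, 0.001, 1.817]
wrist_force: [-0.1, -0.5, 0.5]
width: 0.0857
grasp_force: 0.0
```

```bash
python3 plan.py .4624 .3455 .011 1.817 4 0
```

```text
at [0.4617 0.3451 0.0099] [-3.1392e+00  6.0000e-04  1.8169e+00] t 2.1 w 0.0857 F [-0.1 -0.5  0.5]
0 0.0002 -0.0003 -0.006 0.001 -0 0; 0.0001 0.0002 -0.0003 -0.006 0.002 -0 0; 0 0.0002 -0.0003 -0.005 0.001 -0 0; 0.0001 0.0001 -0.0002 -0.006 0.002 -0.001 0; 0 0 0 0 0 0 0
```

Commanded pose is tracked. Close and lift slightly.

step_arm --steps "0 0 0 0 0 0 1; 0 0 0 0 0 0 1; 0 0 0 0 0 0 1; 0 0 0 0 0 0 1; 0 0 0 0 0 0 1" --squeeze 60

```text
time_s: 2.6
tcp_pos: [0.4632, 0.346, 0.0125]
eef_rot: [3.139, -0.001, 1.817]
wrist_force: [-0.1, -0.1, 6.3]
width: 0.0624
grasp_force: 68.3
```

step_arm --steps "0 0 0 0 0 0 1; 0 0 0 0 0 0 1; 0 0 -0.03 0 0 0 1; 0 0 -0.04 0 0 0 1; 0 0 -0.04 0 0 0 1"

```text
time_s: 3.1
tcp_pos: [0.4617, 0.3451, 0.1217]
eef_rot: [-3.14, 0.001, 1.817]
wrist_force: [0.9, 1.3, -3.7]
width: 0.0628
grasp_force: 68.2
```

```bash
python3 plan.py .6227 .0051 .12 -.5766 24 1 .6227 .0051 .07 -.5766 1 1
```

```text
at [0.4617 0.3451 0.1217] [-3.1396e+00  5.0000e-04  1.8169e+00] t 3.1 w 0.0628 F [ 0.9  1.3 -3.7]
-0.0154 0.0031 0.0001 -0 0.001 0.952 1; -0.015 0.0046 0.0001 -0 0.001 0.952 1; -0.0145 0.006 0.0001 -0 0.001 0.952 1; -0.0138 0.0074 0.0001 -0 0.001 0.952 1; -0.013 0.0088 0.0001 -0 0.001 0.952 1
-0.012 0.01 0.0001 -0 0.001 0.952 1; -0.011 0.0112 0.0001 -0 0.001 0.952 1; -0.0098 0.0122 0 -0 0.001 0.952 1; -0.0086 0.0131 0.0001 -0 0.001 0.953 1; -0.0072 0.0139 0 -0 0.001 0.952 1
-0.0058 0.0146 0 -0 0.001 0.953 1; -0.0043 0.0151 0.0001 -0 0.001 0.952 1; -0.0028 0.0154 0 -0 0.001 0.953 1; -0.0012 0.0156 0.0001 -0 0.001 0.952 1; 0.0003 0.0157 0 -0 0.001 0.953 1
0.0019 0.0156 0.0001 -0 0.001 0.952 1; 0.0034 0.0153 0 -0 0.001 0.953 1; 0.005 0.0149 0.0001 -0 0.001 0.952 1; 0.0064 0.0143 0 -0 0.001 0.953 1; 0.0078 0.0136 0.0001 -0 0.001 0.952 1
0.0091 0.0127 0 -0 0.002 0.953 1; 0.0103 0.0118 0.0001 -0 0.001 0.952 1; 0.0115 0.0107 0 -0 0.002 0.953 1; 0.0124 0.0094 0.0001 -0.001 0.001 0.952 1; 0 0 0.05 0 0 0 1
```

step_arm --steps "-0.0154 0.0031 0 0 0 0.952 1; -0.015 0.0046 0 0 0 0.952 1; -0.0145 0.006 0 0 0 0.952 1; -0.0138 0.0074 0 0 0 0.952 1; -0.013 0.0088 0 0 0 0.952 1"

```text
time_s: 3.6
tcp_pos: [0.4958, 0.2739, 0.1208]
eef_rot: [-3.141, 0.0, 1.314]
wrist_force: [0.1, 0.9, -3.6]
width: 0.0628
grasp_force: 68.3
```

step_arm --steps "-0.012 0.01 0 0 0 0.952 1; -0.011 0.0112 0 0 0 0.952 1; -0.0098 0.0122 0 0 0 0.952 1; -0.0086 0.0131 0 0 0 0.953 1; -0.0072 0.0139 0 0 0 0.952 1"

```text
time_s: 4.1
tcp_pos: [0.5292, 0.2031, 0.1207]
eef_rot: [-3.141, 0.001, 0.816]
wrist_force: [0.7, 0.2, -2.9]
width: 0.0625
grasp_force: 68.3
```

step_arm --steps "-0.0058 0.0146 0 0 0 0.953 1; -0.0043 0.0151 0 0 0 0.952 1; -0.0028 0.0154 0 0 0 0.953 1; -0.0012 0.0156 0 0 0 0.952 1; 0.0003 0.0157 0 0 0 0.953 1"

```text
time_s: 4.6
tcp_pos: [0.5627, 0.1323, 0.1207]
eef_rot: [-3.141, 0.001, 0.317]
wrist_force: [1.1, -0.3, -3.6]
width: 0.063
grasp_force: 68.3
```

step_arm --steps "0.0019 0.0156 0 0 0 0.952 1; 0.0034 0.0153 0 0 0 0.953 1; 0.005 0.0149 0 0 0 0.952 1; 0.0064 0.0143 0 0 0 0.953 1; 0.0078 0.0136 0 0 0 0.952 1"

```text
time_s: 5.1
tcp_pos: [0.5963, 0.0615, 0.1207]
eef_rot: [3.142, 0.001, -0.182]
wrist_force: [-0.5, -0.7, -4.0]
width: 0.0624
grasp_force: 68.3
```

step_arm --steps "0.0091 0.0127 0 0 0 0.953 1; 0.0103 0.0118 0 0 0 0.952 1; 0.0115 0.0107 0 0 0 0.953 1; 0.0124 0.0094 0 0 0 0.952 1; 0 0 0 0 0 0 1"

```text
time_s: 5.6
tcp_pos: [0.6237, 0.0038, 0.1206]
eef_rot: [3.141, -0.0, -0.58]
wrist_force: [0.0, 0.2, -4.1]
width: 0.0628
grasp_force: 68.3
```

step_arm --steps "0 0 0.02 0 0 0 1; 0 0 0.02 0 0 0 1; 0 0 0.009 0 0 0 1; 0 0 0 0 0 0 1; 0 0 0 0 0 0 1"

```text
time_s: 6.1
tcp_pos: [0.6236, 0.0059, 0.0726]
eef_rot: [-3.141, -0.0, -0.575]
wrist_force: [0.7, 0.6, -2.7]
width: 0.0626
grasp_force: 68.2
```

```bash
cat > look.py <<'E'
import sys
from h import *
k=sys.argv[1];z,x,y,a=map(float,sys.argv[2:6])
s=robot.get_state();print(np.round(s["tcp_pos"],4),np.round(s["eef_rot"],4),s["time_s"])
ims={n:camera(n) for n in("scene","top")}
for n,im in ims.items():
    cv2.imwrite(f"pics/{n}{k}.png",im);out=cv2.resize(im,None,fx=4,fy=4,interpolation=cv2.INTER_CUBIC)
    r,e=fit(n,im,tile(z),[x,y,a],pad=4);print(n,np.round(r,4),round(e,2))
    q=proj(n,np.c_[T(TILE,*r),np.full(12,z+.036)]);cv2.polylines(out,[np.round((q+.5)*4-.5).astype(int)],True,(255,0,255),1)
    q=proj(n,np.c_[T(TILE,*r),np.full(12,z)]);cv2.polylines(out,[np.round((q+.5)*4-.5).astype(int)],True,(0,255,0),1)
    c=(proj(n,[[x,y,z]])[0]*4).astype(int);o=out[max(0,c[1]-200):c[1]+200,max(0,c[0]-200):c[0]+200]
    ims[n]=cv2.resize(o,(400,400))
cv2.imwrite(f"pics/look{k}.png",np.hstack(list(ims.values())))
E
python3 look.py 1 .0585 .6311 -.0004 2.565
```

```text
[0.6236 0.0059 0.0726] [-3.1412e+00 -5.0000e-04 -5.7540e-01] 6.1
scene [ 0.6482 -0.018   2.2702] 25.5
top [0.6122 0.0184 3.0669] 16.35
```

View pics/look1.png

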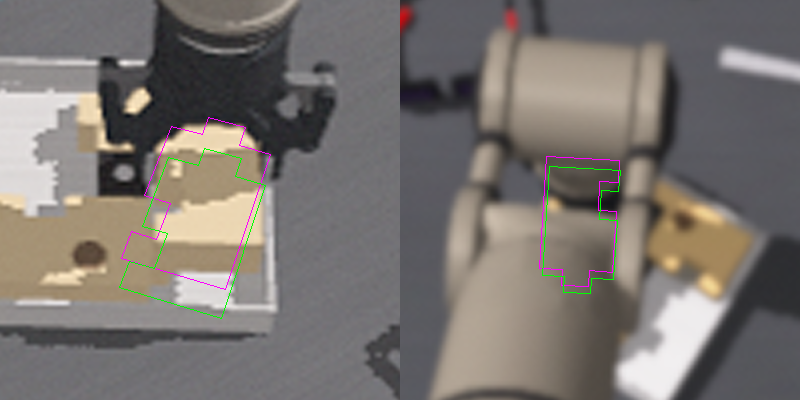

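The tile is held over the slot, but the gripper hides most of it, so the silhouette fit can't work here. I'll overlay the pose predicted from the TCP and compare the visible edges.

Run:
```python
from h import *
im=cv2.imread("pics/scene1.png");K=9
a=-.5754+np.pi;x,y=.6236-.01*np.cos(a),.0059-.01*np.sin(a)
u0,v0=225,190;o=cv2.resize(im[v0:v0+64,u0:u0+88],None,fx=K,fy=K,interpolation=cv2.INTER_NEAREST)
def dr(p,z,c):
    q=proj("scene",np.c_[p,np.full(len(p),z)]);cv2.polylines(o,[np.round((q-[u0,v0]+.5)*K).astype(int)],True,c,1)
zb=.0726-.0115
dr(T(TILE,x,y,a),zb+.036,(255,0,255));dr(T(TILE,x,y,a),zb,(0,255,0))
for c in CEM:dr(T(c,.5763,-.0243,-.5778),.04,(255,255,0))
cv2.imwrite("pics/ov1.png",o)
```

```text
(no output)
```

View pics/ov1.png

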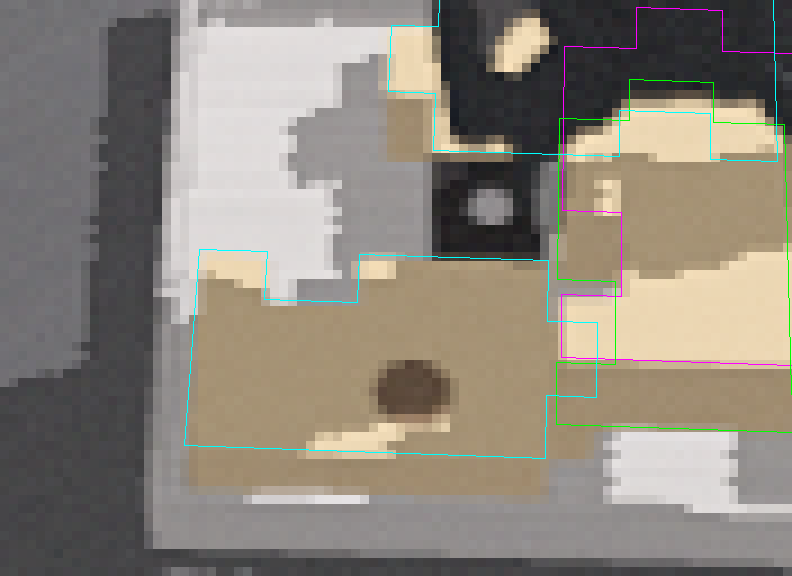

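The prediction matches the image to within about half a pixel. I'll shift slightly and lower to just above contact.

```bash
python3 plan.py .6229 .0062 .055 -.5778 3 1
```

```text
at [0.6241 0.0057 0.0732] [-3.1406e+00 -1.7000e-03 -5.7600e-01] t 6.2 w 0.0628 F [ 0.8  1.1 -2.9]
-0.0004 0.0001 0.0061 -0.003 -0.005 0.006 1; -0.0004 0.0001 0.006 -0.003 -0.006 0.006 1; -0.0005 0 0.0061 -0.004 -0.005 0.005 1; 0 0 0 0 0 0 1; 0 0 0 0 0 0 1
```

step_arm --steps "-0.0005 0 0.005 0 0 0.01 1; -0.0005 0 0.005 0 0 0.01 1; 0 0 0.005 0 0 0 1; 0 0 0.002 0 0 0 1; 0 0 0 0 0 0 1"

```text
time_s: 6.7
tcp_pos: [0.6222, 0.0061, 0.0544]
eef_rot: [3.141, 0.001, -0.579]
wrist_force: [-0.0, 0.4, -3.4]
width: 0.0628
grasp_force: 68.2
```

step_arm --steps "0 0 0.001 0 0 0 1; 0 0 0.001 0 0 0 1; 0 0 0.001 0 0 0 1; 0 0 0.001 0 0 0 1; 0 0 0.001 0 0 0 1"

```text
time_s: 7.2
tcp_pos: [0.6226, 0.0061, 0.05]
eef_rot: [-3.141, -0.0, -0.579]
wrist_force: [-0.2, 0.4, -3.4]
width: 0.0626
grasp_force: 68.2
```

step_arm --steps "0 0 0.001 0 0 0 1; 0 0 0.001 0 0 0 1; 0 0 0.001 0 0 0 1; 0 0 0.001 0 0 0 1; 0 0 0 0 0 0 1"

```text
time_s: 7.7
tcp_pos: [0.6224, 0.0061, 0.0458]
eef_rot: [3.142, 0.0, -0.579]
wrist_force: [-0.6, -0.2, -3.8]
width: 0.0626
grasp_force: 68.2
```

step_arm --steps "0 0 0.0015 0 0 0 1; 0 0 0.0015 0 0 0 1; 0 0 0.0015 0 0 0 1; 0 0 0.0015 0 0 0 1; 0 0 0 0 0 0 1"

```text
time_s: 8.2
tcp_pos: [0.6223, 0.0061, 0.0397]
eef_rot: [3.141, 0.001, -0.579]
wrist_force: [0.0, -0.8, -3.8]
width: 0.0625
grasp_force: 68.2
```

step_arm --steps "0 0 0.001 0 0 0 1; 0 0 0.001 0 0 0 1; 0 0 0.001 0 0 0 1; 0 0 0 0 0 0 1; 0 0 0 0 0 0 1"

```text
time_s: 8.7
tcp_pos: [0.6226, 0.0061, 0.037]
eef_rot: [-3.142, -0.0, -0.579]
wrist_force: [-0.9, -0.1, -4.1]
width: 0.0622
grasp_force: 68.2
```

step_arm --steps "0 0 0.001 0 0 0 1; 0 0 0.001 0 0 0 1; 0 0 0.0005 0 0 0 1; 0 0 0 0 0 0 1; 0 0 0 0 0 0 1"

```text
time_s: 9.2
tcp_pos: [0.6226, 0.0061, 0.0345]
eef_rot: [-3.141, -0.0, -0.579]
wrist_force: [0.8, 0.5, -2.6]
width: 0.0628
grasp_force: 68.7
```

step_arm --steps "0 0 0 0 0 0 0; 0 0 0 0 0 0 0; 0 0 0 0 0 0 0; 0 0 0 0 0 0 0; 0 0 0 0 0 0 0"

```text
time_s: 9.7
tcp_pos: [0.6227, 0.0061, 0.0346]
eef_rot: [-3.141, -0.0, -0.579]
wrist_force: [0.2, 0.5, 0.1]
width: 0.085
grasp_force: 0.0
```

step_arm --steps "0 0 -0.02 0 0 0 0; 0 0 -0.04 0 0 0 0; 0.01 0 0 0 0 0 1; 0 0 0 0 0 0 1; 0 0 0 0 0 0 1"

```text
time_s: 10.2
tcp_pos: [0.6302, 0.0006, 0.0935]
eef_rot: [3.141, 0.002, -0.579]
wrist_force: [0.0, 0.2, -0.7]
width: 0.044
grasp_force: 0.0
```

step_arm --steps "0 0 0 0 0 0 1; 0 0 0 0 0 0 1; 0 0 0.015 0 0 0 1; 0 0 0.015 0 0 0 1; 0 0 0 0 0 0 1"

```text
time_s: 10.7
tcp_pos: [0.6291, 0.0009, 0.0619]
eef_rot: [3.139, 0.005, -0.579]
wrist_force: [-0.5, -0.3, -0.5]
width: -0.0002
grasp_force: 0.0
```

step_arm --steps "0 0 0.008 0 0 0 1; 0 0 0.004 0 0 0 1; 0 0 0.004 0 0 0 1; 0 0 0.002 0 0 0 1; 0 0 0 0 0 0 1"

```text
time_s: 11.2
tcp_pos: [0.6308, 0.0006, 0.0464]
eef_rot: [3.142, 0.0, -0.579]
wrist_force: [0.6, 0.6, -0.2]
width: -0.0
grasp_force: 0.0
```

step_arm --steps "0 0 0.001 0 0 0 1; 0 0 0.001 0 0 0 1; 0 0 0.001 0 0 0 1; 0 0 0.001 0 0 0 1; 0 0 0.001 0 0 0 1"

```text
time_s: 11.7
tcp_pos: [0.6309, 0.0006, 0.0415]
eef_rot: [-3.141, -0.0, -0.579]
wrist_force: [0.1, -0.6, -0.2]
width: -0.0001
grasp_force: 0.0
```

step_arm --steps "0 0 0.001 0 0 0 1; 0 0 0 0 0 0 1; 0 0 0.0005 0 0 0 1; 0 0 0 0 0 0 1; 0 0 0 0 0 0 1"

```text
time_s: 12.2
tcp_pos: [0.631, 0.0006, 0.0401]
eef_rot: [-3.141, -0.0, -0.579]
wrist_force: [0.0, -0.3, 0.7]
width: 0.0001
grasp_force: 0.5
```

step_arm --steps "0 0 0.0005 0 0 0 1; 0 0 0.0005 0 0 0 1; 0 0 0.0005 0 0 0 1; 0 0 0 0 0 0 1; 0 0 0 0 0 0 1"

```text
time_s: 12.7
tcp_pos: [0.631, 0.0006, 0.0401]
eef_rot: [-3.141, -0.001, -0.579]
wrist_force: [-3.5, -0.0, 10.9]
width: 0.0002
grasp_force: 5.4
```

step_arm --steps "0 0 -0.02 0 0 0 1; 0 0 -0.04 0 0 0 0; 0 0 -0.02 0 0 0 0; 0 0 0 0 0 0 0; 0 0 0 0 0 0 0"

```text
time_s: 13.2
tcp_pos: [0.6307, 0.0006, 0.1182]
eef_rot: [-3.142, -0.0, -0.579]
wrist_force: [0.1, -0.3, -0.8]
width: 0.0586
grasp_force: 0.0
```

```bash
python3 plan.py .5557 -.3082 .12 -.546 12 0 .5557 -.3082 .10 -.546 3 0
```

```text
at [6.307e-01 6.000e-04 1.182e-01] [-3.1415 -0.     -0.5787] t 13.2 w 0.0586 F [ 0.1 -0.3 -0.8]
0.0088 0.025 -0.0001 -0 -0 -0.026 0; 0.0088 0.025 -0.0002 -0 -0 -0.026 0; 0.0087 0.025 -0.0001 -0 -0 -0.026 0; 0.0086 0.025 -0.0002 -0 -0 -0.026 0; 0.0086 0.0251 -0.0001 -0 -0 -0.026 0
0.0085 0.0251 -0.0002 -0 -0 -0.026 0; 0.0084 0.0251 -0.0001 -0 -0 -0.026 0; 0.0084 0.0251 -0.0002 -0 -0 -0.026 0; 0.0083 0.0251 -0.0001 -0 -0 -0.026 0; 0.0082 0.0252 -0.0002 -0 -0 -0.026 0
0.0082 0.0252 -0.0001 -0 -0 -0.026 0; 0.0081 0.0252 -0.0002 -0.001 -0 -0.026 0; -0 0 0.0067 0 -0 0 0; -0 0 0.0067 0 -0 0 0; -0 0 0.0066 0 -0 0 0
```

step_arm --steps "0.0088 0.025 0 0 0 -0.026 0; 0.0088 0.025 0 0 0 -0.026 0; 0.0087 0.025 0 0 0 -0.026 0; 0.0086 0.025 0 0 0 -0.026 0; 0.0086 0.0251 0 0 0 -0.026 0"

```text
time_s: 13.7
tcp_pos: [0.5983, -0.1287, 0.1164]
eef_rot: [3.141, 0.003, -0.565]
wrist_force: [0.5, 0.3, -0.6]
width: 0.0852
grasp_force: 0.0
```

step_arm --steps "0.0085 0.0251 0 0 0 -0.026 0; 0.0084 0.0251 0 0 0 -0.026 0; 0.0084 0.0251 0 0 0 -0.026 0; 0.0083 0.0251 0 0 0 -0.026 0; 0.0082 0.0252 0 0 0 -0.026 0"

```text
time_s: 14.2
tcp_pos: [0.5671, -0.2572, 0.1163]
eef_rot: [-3.142, 0.004, -0.551]
wrist_force: [0.5, -0.3, -0.5]
width: 0.0854
grasp_force: 0.0
```

step_arm --steps "0.0082 0.0252 0 0 0 -0.026 0; 0.0081 0.0252 0 0 0 -0.026 0; 0 0 0.02 0 0 0 0; 0 0 0 0 0 0 0; 0 0 0 0 0 0 0"

```text
time_s: 14.7
tcp_pos: [0.5551, -0.3074, 0.0969]
eef_rot: [-3.141, 0.004, -0.546]
wrist_force: [-0.0, -0.3, -0.3]
width: 0.0852
grasp_force: 0.0
```

```bash
python3 plan.py .5558 -.3079 .011 -.546 5 0
```

```text
at [ 0.5551 -0.3074  0.0969] [-3.1411  0.0037 -0.5459] t 14.7 w 0.0852 F [-0.  -0.3 -0.3]
0.0002 0 0.0172 -0.001 0.007 0 0; 0.0002 0 0.0172 -0.001 0.007 0 0; 0.0002 0 0.0172 -0.001 0.007 0 0; 0.0002 0.0001 0.0171 -0.001 0.007 0 0; 0.0002 0 0.0172 -0.001 0.007 0.001 0
```

step_arm --steps "0.0005 0 0.02 0 0.03 0 0; 0 0 0.02 0 0 0 0; 0 0 0.02 0 0 0 0; 0 0 0.02 0 0 0 0; 0 0 0.006 0 0 0 0"

```text
time_s: 15.2
tcp_pos: [0.5559, -0.3071, 0.0107]
eef_rot: [-3.141, 0.0, -0.545]
wrist_force: [-0.1, 0.2, -0.1]
width: 0.0855
grasp_force: 0.0
```

step_arm --steps "0 0 0 0 0 0 0; 0 0 0 0 0 0 1; 0 0 0 0 0 0 1; 0 0 0 0 0 0 1; 0 0 0 0 0 0 1"

```text
time_s: 15.7
tcp_pos: [0.5575, -0.3091, 0.0143]
eef_rot: [3.142, -0.006, -0.546]
wrist_force: [1.4, 0.4, 6.7]
width: 0.0627
grasp_force: 68.7
```

step_arm --steps "0 0 0 0 0 0 1; 0 0 0 0 0 0 1; 0 0 0 0 0 0 1; 0 0 0 0 0 0 1; 0 0 0 0 0 0 1"

```text
time_s: 16.2
tcp_pos: [0.5575, -0.3091, 0.0143]
eef_rot: [3.142, -0.006, -0.546]
wrist_force: [-0.0, 0.7, 6.7]
width: 0.0627
grasp_force: 68.7
```

step_arm --steps "0 0 -0.03 0 0 0 1; 0 0 -0.04 0 0 0 1; 0 0 -0.04 0 0 0 1; 0 0 0 0 0 0 1; 0 0 0 0 0 0 1"

```text
time_s: 16.7
tcp_pos: [0.5562, -0.3084, 0.123]
eef_rot: [-3.142, -0.004, -0.546]
wrist_force: [-0.2, 1.3, -4.5]
width: 0.0627
grasp_force: 68.2
```

```bash
python3 plan.py .531 -.0548 .12 -.5778 12 1 .531 -.0548 .074 -.5778 3 1
```

```text
at [ 0.5562 -0.3084  0.123 ] [-3.1416 -0.0042 -0.546 ] t 16.7 w 0.0627 F [-0.2  1.3 -4.5]
-0.0128 -0.017 0.0002 -0 -0.003 0.025 1; -0.0128 -0.0169 0.0002 -0 -0.003 0.025 1; -0.0129 -0.0169 0.0002 -0 -0.003 0.025 1; -0.0129 -0.0169 0.0002 -0 -0.003 0.025 1; -0.0129 -0.0168 0.0002 -0 -0.004 0.025 1
-0.013 -0.0168 0.0002 -0 -0.003 0.025 1; -0.013 -0.0168 0.0002 -0 -0.004 0.026 1; -0.0131 -0.0167 0.0002 -0 -0.003 0.025 1; -0.0131 -0.0167 0.0003 -0 -0.004 0.026 1; -0.0132 -0.0167 0.0002 -0 -0.003 0.025 1
-0.0132 -0.0166 0.0003 -0.001 -0.004 0.026 1; -0.0132 -0.0166 0.0002 -0 -0.003 0.025 1; -0 0 0.0153 -0 -0 0 1; -0 0 0.0154 -0 -0 0 1; -0 0 0.0153 -0 -0 0 1
```

step_arm --steps "-0.0128 -0.017 0 0 -0.003 0.025 1; -0.0128 -0.0169 0 0 -0.003 0.025 1; -0.0129 -0.0169 0 0 -0.003 0.025 1; -0.0129 -0.0169 0 0 -0.003 0.025 1; -0.0129 -0.0168 0 0 -0.004 0.025 1"

```text
time_s: 17.2
tcp_pos: [0.5441, -0.2012, 0.1198]
eef_rot: [3.141, 0.004, -0.559]
wrist_force: [1.3, 0.3, -4.0]
width: 0.0626
grasp_force: 68.1
```

step_arm --steps "-0.013 -0.0168 0 0 -0.003 0.025 1; -0.013 -0.0168 0 0 -0.004 0.026 1; -0.0131 -0.0167 0 0 -0.003 0.025 1; -0.0131 -0.0167 0 0 -0.004 0.026 1; -0.0132 -0.0167 0 0 -0.003 0.025 1"

```text
time_s: 17.7
tcp_pos: [0.5335, -0.0957, 0.12]
eef_rot: [3.141, 0.005, -0.573]
wrist_force: [-0.4, -0.3, -2.1]
width: 0.0626
grasp_force: 68.1
```

step_arm --steps "-0.0132 -0.0166 0 0 -0.004 0.026 1; -0.0132 -0.0166 0 0 -0.003 0.025 1; 0 0 0.02 0 0 0 1; 0 0 0.02 0 0 0 1; 0 0 0.009 0 0 0 1"

```text
time_s: 18.2
tcp_pos: [0.5285, -0.054, 0.0699]
eef_rot: [3.14, 0.007, -0.577]
wrist_force: [-1.2, -0.1, -3.5]
width: 0.0628
grasp_force: 68.0
```

step_arm --steps "0 0 0 0 0 0 1; 0 0 0 0 0 0 1; 0 0 0 0 0 0 1; 0 0 0 0 0 0 1; 0 0 0 0 0 0 1"

```text
time_s: 18.7
tcp_pos: [0.5314, -0.0549, 0.0739]
eef_rot: [-3.141, -0.0, -0.578]
wrist_force: [-0.4, 0.2, -3.8]
width: 0.0623
grasp_force: 68.0
```

Run:
```python
from h import *
s=robot.get_state();p=s["tcp_pos"];print(p,s["eef_rot"],s["time_s"])
im=camera("scene");cv2.imwrite("pics/scene2.png",im);K=9
a=s["eef_rot"][2];x,y=p[0]-.012*np.cos(a),p[1]-.012*np.sin(a)
u0,v0=225,170;o=cv2.resize(im[v0:v0+66,u0:u0+88],None,fx=K,fy=K,interpolation=cv2.INTER_NEAREST)
def dr(p,z,c):
    q=proj("scene",np.c_[p,np.full(len(p),z)]);cv2.polylines(o,[np.round((q-[u0,v0]+.5)*K).astype(int)],True,c,1)
zb=p[2]-.0135
dr(T(TILE,x,y,a),zb+.036,(255,0,255));dr(T(TILE,x,y,a),zb,(0,255,0))
for c in CEM+[T(TILE,.033,.05025,np.pi)]:dr(T(c,.5763,-.0243,-.5778),.04,(255,255,0))
cv2.imwrite("pics/ov2.png",o)
```

```text
[ 0.53135264 -0.05493396  0.07390362] [-3.14110844e+00 -5.04697732e-05 -5.77835712e-01] 18.7
```

View pics/ov2.png

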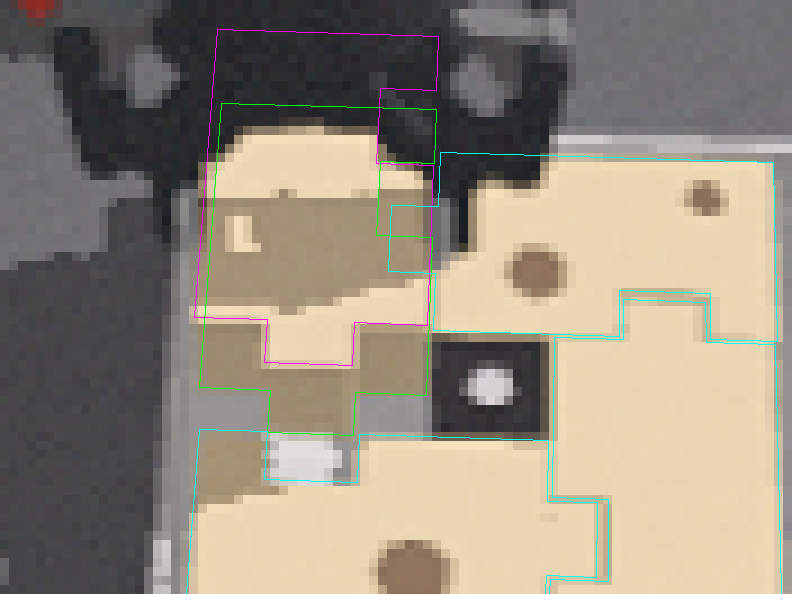

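Tile 1 lies in its gap, aligned with the set. Tile 2 hovers within about 1 mm, so I'll correct slightly and lower.

step_arm --steps "-0.0008 0.0003 0.005 0 0 0 1; 0 0 0.005 0 0 0 1; 0 0 0.005 0 0 0 1; 0 0 0.002 0 0 0 1; 0 0 0 0 0 0 1"

```text
time_s: 19.25
tcp_pos: [0.5299, -0.0545, 0.0557]
eef_rot: [3.141, 0.002, -0.578]
wrist_force: [0.7, -0.1, -3.9]
width: 0.0625
grasp_force: 68.1
```

step_arm --steps "0 0 0.001 0 0 0 1; 0 0 0.001 0 0 0 1; 0 0 0.001 0 0 0 1; 0 0 0.001 0 0 0 1; 0 0 0.0005 0 0 0 1"

```text
time_s: 19.75
tcp_pos: [0.531, -0.0549, 0.0524]
eef_rot: [-3.141, -0.001, -0.578]
wrist_force: [2.4, -1.6, -1.4]
width: 0.0623
grasp_force: 68.1
```

step_arm --steps "0 0 0.0005 0 0 0 1; 0 0 0.001 0 0 0 1; 0 0 0.001 0 0 0 1; 0 0 0 0 0 0 1; 0 0 0 0 0 0 1"

```text
time_s: 20.25
tcp_pos: [0.531, -0.0549, 0.0494]
eef_rot: [-3.141, -0.001, -0.578]
wrist_force: [4.6, -2.6, -3.3]
width: 0.0625
grasp_force: 68.2
```

The tile is entering, with a side contact pushing it along +x. I'll yield 0.5 mm that way and continue down.

step_arm --steps "0.0005 0 0.001 0 0 0 1; 0 0 0.0015 0 0 0 1; 0 0 0.0015 0 0 0 1; 0 0 0.0015 0 0 0 1; 0 0 0 0 0 0 1"

```text
time_s: 20.75
tcp_pos: [0.5309, -0.055, 0.0436]
eef_rot: [-3.141, 0.0, -0.578]
wrist_force: [4.7, -2.7, -3.4]
width: 0.0624
grasp_force: 68.2
```

step_arm --steps "0 0 0.0015 0 0 0 1; 0 0 0.0015 0 0 0 1; 0 0 0.0015 0 0 0 1; 0 0 0.0015 0 0 0 1; 0 0 0 0 0 0 1"

```text
time_s: 21.25
tcp_pos: [0.5309, -0.055, 0.0377]
eef_rot: [-3.141, 0.0, -0.578]
wrist_force: [3.9, -2.8, -3.0]
width: 0.0625
grasp_force: 68.2
```

step_arm --steps "0.0007 0 0.001 0 0 0 1; 0 0 0.001 0 0 0 1; 0 0 0 0 0 0 1; 0 0 0 0 0 0 1; 0 0 0 0 0 0 1"

```text
time_s: 21.75
tcp_pos: [0.5309, -0.0551, 0.0355]
eef_rot: [3.141, 0.002, -0.578]
wrist_force: [3.6, -1.8, -4.2]
width: 0.0626
grasp_force: 67.9
```

step_arm --steps "0 0 0 0 0 0 0; 0 0 0 0 0 0 0; 0 0 0 0 0 0 0; 0 0 0 0 0 0 0; 0 0 0 0 0 0 0"

```text
time_s: 22.25
tcp_pos: [0.531, -0.0552, 0.0358]
eef_rot: [-3.142, 0.001, -0.578]
wrist_force: [0.1, 0.1, -0.2]
width: 0.0854
grasp_force: 0.0
```

step_arm --steps "0 0 -0.02 0 0 0 0; 0 0 -0.04 0 0 0 0; -0.01 0 0 0 0 0 1; 0 0 0 0 0 0 1; 0 0 0 0 0 0 1"

```text
time_s: 22.75
tcp_pos: [0.5221, -0.0496, 0.0951]
eef_rot: [3.141, 0.002, -0.577]
wrist_force: [-0.1, -0.2, 0.2]
width: 0.0445
grasp_force: 0.0
```

step_arm --steps "0 0 0 0 0 0 1; 0 0 0 0 0 0 1; 0 0 0.015 0 0 0 1; 0 0 0.015 0 0 0 1; 0 0 0 0 0 0 1"

```text
time_s: 23.25
tcp_pos: [0.5214, -0.0496, 0.0637]
eef_rot: [3.14, 0.005, -0.578]
wrist_force: [0.2, 0.7, -0.3]
width: -0.0
grasp_force: 0.0
```

step_arm --steps "0 0 0.003 0 0 0 1; 0 0 0.003 0 0 0 1; 0 0 0.003 0 0 0 1; 0 0 0.003 0 0 0 1; 0 0 0.003 0 0 0 1"

```text
time_s: 23.75
tcp_pos: [0.5229, -0.0498, 0.0508]
eef_rot: [-3.141, 0.001, -0.578]
wrist_force: [0.3, 0.6, -0.3]
width: 0.0002
grasp_force: 0.0
```

step_arm --steps "0 0 0.001 0 0 0 1; 0 0 0.001 0 0 0 1; 0 0 0.001 0 0 0 1; 0 0 0.001 0 0 0 1; 0 0 0.001 0 0 0 1"

```text
time_s: 24.25
tcp_pos: [0.5228, -0.0498, 0.0458]
eef_rot: [-3.141, 0.001, -0.578]
wrist_force: [0.2, -0.9, 0.0]
width: -0.0
grasp_force: 0.0
```

step_arm --steps "0 0 0.001 0 0 0 1; 0 0 0.001 0 0 0 1; 0 0 0.001 0 0 0 1; 0 0 0.0005 0 0 0 1; 0 0 0 0 0 0 1"

```text
time_s: 24.75
tcp_pos: [0.5227, -0.0498, 0.0422]
eef_rot: [-3.142, 0.001, -0.578]
wrist_force: [0.5, 0.3, 0.6]
width: -0.0001
grasp_force: 0.0
```

step_arm --steps "0 0 0.001 0 0 0 1; 0 0 0.001 0 0 0 1; 0 0 0.001 0 0 0 1; 0 0 0.0005 0 0 0 1; 0 0 0 0 0 0 1"

```text
time_s: 25.25
tcp_pos: [0.5229, -0.0498, 0.04]
eef_rot: [-3.141, 0.0, -0.578]
wrist_force: [-3.6, 0.8, 11.0]
width: -0.0
grasp_force: 6.0
```

step_arm --steps "0 0 0.0003 0 0 0 1; 0 0 0 0 0 0 1; 0 0 0 0 0 0 1; 0 0 0 0 0 0 1; 0 0 0 0 0 0 1"

```text
time_s: 25.75
tcp_pos: [0.5229, -0.0498, 0.04]
eef_rot: [-3.141, 0.0, -0.578]
wrist_force: [-4.6, 0.9, 14.8]
width: 0.0001
grasp_force: 7.3
```

Flush at 40.0 mm. Lift clear, back away and take a check picture.

step_arm --steps "0 0 -0.02 0 0 0 1; 0 0 -0.04 0 0 0 1; 0 0 -0.04 0 0 0 1; 0 0 -0.04 0 0 0 1; 0 0 -0.03 0 0 0 1"

```text
time_s: 26.25
tcp_pos: [0.5233, -0.05, 0.2111]
eef_rot: [-3.141, -0.001, -0.578]
wrist_force: [1.0, -0.0, -0.1]
width: -0.0004
grasp_force: 0.0
```

step_arm --steps "-0.03 -0.03 0 0 0 0 1; -0.03 -0.03 0 0 0 0 1; -0.03 -0.03 0 0 0 0 1; -0.03 -0.03 0 0 0 0 1; 0 0 0 0 0 0 1"

```text
time_s: 26.75
tcp_pos: [0.4865, 0.1203, 0.2087]
eef_rot: [-3.141, 0.002, -0.573]
wrist_force: [0.3, -0.4, 0.1]
width: 0.0001
grasp_force: 0.0
```

step_arm --steps "0 0 0 0 0 0 1; 0 0 0 0 0 0 1; 0 0 0 0 0 0 1; 0 0 0 0 0 0 1; 0 0 0 0 0 0 1"

```text
time_s: 27.25
tcp_pos: [0.4881, 0.1154, 0.2086]
eef_rot: [-3.142, 0.001, -0.579]
wrist_force: [0.2, -0.6, 0.1]
width: -0.0002
grasp_force: 0.0
```

Run:
```python
from h import *
print(robot.get_state()["tcp_pos"])
im=camera("scene");o=cv2.resize(im[150:270,200:360],None,fx=5,fy=5,interpolation=cv2.INTER_CUBIC)
cv2.imwrite("pics/end.png",o)
```

```text
[0.48813698 0.11542354 0.20860736]
```

View pics/end.png

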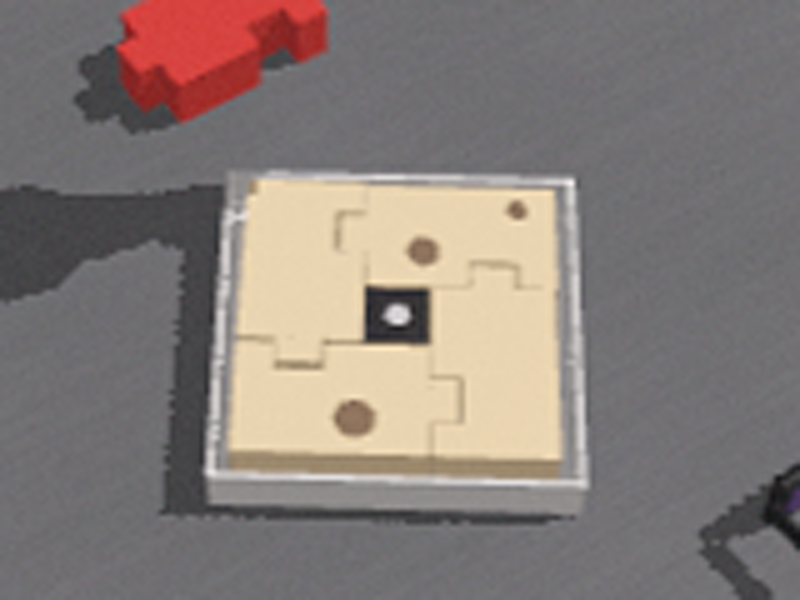

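The picture shows all four tiles interlocked and flush around the block at (397,315).

```bash
python3 -c "
from bench import robot
print(robot.job_done())"
```

```text
the job is handed in; nothing more can be done
None
```

Both loose tiles are in their gaps, interlocked with the cemented ones and pressed flush at 40 mm; I handed the job in at about 27 s, with the arm clear of the tray.

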